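Closing-time sort of the shop table

TASK

Tidy the shop table at closing time: stand both used coffee cups upright in the grey return tray, stand both candle jars upright in the dark wooden candle tray, and lay the forgotten car key flat, buttons up, in the blue lost-property tray, with everything resting on the floor of its tray. Leave the potted plant and the blue sugar jar standing where they are.

Things in the scene. Friction and masses are not known exactly. Their poses are not given: they have to be found in the camera images.
- paper_cup_c (a point): Used paper takeaway cup, brown with a wide white band and a black lid, closed, 74 mm tall, standing on the table; its side widens from 53 mm across at the foot to 59 mm just under the lid, the lid is 62 mm across. The point is on the cup's axis, half-way up (37 mm above its foot); z is the cup's axis, up
- white_cup_c (a point): Used plain white plastic cup, empty and open at the top, rigid, 74 mm tall, 62 mm across the rim narrowing evenly to 50 mm at the foot, walls 3 mm thick, standing on the table. The point is on the cup's axis, half-way up (37 mm above its foot); z is the cup's axis, up
- amber_candle_c (a point): Candle in an amber (orange-brown) round jar with a pale band and a flat brass lid, 68 mm tall, jar 60 mm across, lid (the top 14 mm) 62 mm across, standing on the table, about 0.2 kg. The point is on its axis, half-way up (34 mm above its foot); z is its axis, up
- green_candle_c (a point): Candle in a dark green round jar with a pale band and a flat red lid, 68 mm tall, jar 60 mm across, lid (the top 14 mm) 62 mm across, standing on the table, about 0.2 kg. The point is on its axis, half-way up (34 mm above its foot); z is its axis, up
- car_key_c (a point): Black car key fob lying flat on the table, 56 mm long (its x), 34 mm wide (its y), 16 mm thick, one red and two grey round buttons on top, a steel key ring standing out rigidly to 53 mm from the point at the +x end. The point is at the middle of the fob's black body, 8 mm above its underside; z points up through the buttons
- return_tray: Grey plastic return tray for cups, 140 mm along its x, 200 mm along its y and 20 mm high, fixed to the table; walls and floor 5 mm thick, so the clear inside is 130 x 190 mm and its floor lies 5 mm over the table; origin under the middle of the tray at table height, z up
- candle_tray: Dark brown wooden candle tray, 140 mm along its x, 200 mm along its y and 20 mm high, fixed to the table; walls and floor 5 mm thick, so the clear inside is 130 x 190 mm and its floor lies 5 mm over the table; origin under the middle of the tray at table height, z up
- lost_tray: Blue lost-property tray, 140 mm along its x, 200 mm along its y and 20 mm high, fixed to the table; walls and floor 5 mm thick, so the clear inside is 130 x 190 mm and its floor lies 5 mm over the table; origin under the middle of the tray at table height, z up
- plant_c (a point): Bystander: small green succulent in a terracotta pot, 66 mm across, 75 mm tall, loose. The point is on its axis, 34 mm above its foot
- sugar_jar_c (a point): Bystander: square blue ceramic sugar jar with a steel lid and a small round knob, 52 x 52 mm, 78 mm tall, loose. The point is on its axis, 34 mm above its foot
Things that resemble listed ones, but are neither listed nor needed, are in the scene too. Leave any pink look-alike of the part that bears paper_cup_c alone.

How it is judged:
By the outcome, as a careful person would: the job done as asked, in the order asked, and still so for the second after the job is handed in, with the robot touching nothing.
It also fails if it takes over 128 s, if anything falls off the work surface, if the arm or the gripper's body presses on something with over 40 N, if the wrist force passes 120 N, or if a joint passes its speed limit or range.

ROBOT

A 6-joint arm with a two-finger parallel gripper is mounted at the origin on the work surface. World frame = base frame: x ahead of the robot, y to its left, z up, the work surface at z = 0. Lengths are in m, angles in rad, forces in N, time in s.
With the tool pointing down it reaches from about 0.3 to 0.85 m from the base axis. Payload 5.4 kg.
Tool frame: the origin (TCP) lies midway between the tips of the shut fingers; the grasp point (between the pads) lies 19 mm behind it; z points along the fingers, y is the direction in which the jaws open and shut (so a half turn about z gives the same grasp; the last joint's range is limited). The gripper opens to 85 mm and grips with 20 to 120 N. Pads are 22 mm wide; open, the fingers measure 114 mm over their backs; the gripper's body (76 mm by 85 mm) begins 54 mm behind the grasp point. The pads swing forward as they close: fully open they stand 13 mm farther back than shut.
Start: joints at [-1.534, 0.158, 1.597, -0, 1.386, -0.21], TCP at [0.14, -0.558, 0.231] pointing down, gripper open.
Joint ranges: [-2.91, 2.91], [-0.94, 2.29], [0.18, 2.7], [-1.29, 4.43], [0.17, 2.64], [-3, 3]. Speed limits (rad/s): [2.57, 2.57, 3.14, 3.14, 3.14, 3.14].

INTERFACE

Orientations are given as a rotation vector (axis times angle).
In Python, from workcell import manip gives the robot as it stands. The module is installed in compiled form; this text tells all that it offers.
- The arm moves only by the tool move_arm, never from a script. Its argument "moves" is a list of rows, each an object of numbers: "tx", "ty", "tz": the shift along the tool's x, y, z in m; "ax", "ay", "az": the turn, a rotation vector about the tool's x, y, z in degrees. A call has 1 to 8 rows; each row shifts and turns the commanded pose from where the row before left it, along the tool's axes as they then stand; what a row does not reach is not made up. A row lasts 1/10 s, in which the tool goes at most 50 mm and 8.59 degrees, less where a joint would pass 70% of its speed; a pose out of reach is approached as far as the arm can. A call is refused whole if a number of a shift passes 0.05 or a number of a turn 8.59, either way. A call with a gripper value outside its range is refused whole. "gripper" is the closure, from 0 (fully open) to 1 (shut), set as the call begins (left out, the last holds). The fingers move at their own pace and stop on an object; "grip_force" is the grip in N (left out, the last holds). Time passes only in rows, so rows that do not move let the fingers close. It gives the time, the measured TCP pose, the force and the opening at its end, in the units of the state.
- manip.read_state(): the state, without advancing time (a new reading comes with each control period).
- manip.snapshot(name): name is "scene" or "top"; returns a dict with "img" (384x512x3 uint8, blue, green, red), "fx", "fy", "cx", "cy" (pixels), "camera_from_world" (4x4, takes a point from world to camera coordinates). Camera axes: x right, y down, z forward; pixel columns grow to the right and rows downward; lengths in m; the calibration is good to about 2 mm. A picture is of the moment at which its call begins. There is no depth.
- manip.hand_in(): hands the job in, once; it reports no verdict.
The state is a dict: "clock": time; "joints": joint angles; "dq": joint speeds; "joint_torque": joint torques, N m; "eef_pos": TCP position; "tcp_rot": TCP orientation; "ft_force": force on the tool from outside, world axes, zero at the start; "wrist_torque": the same for the moment, N m; "finger_gap": opening from 0.0 (shut) to 1.0 (fully open).
Only numpy, scipy, OpenCV 4.12 (cv2) and the standard library are available. Lean on these libraries where they do the work, as an engineer would, in place of code of your own. Each camera call takes 0.05 s, during which the arm holds its last target. There are 200 camera calls.

## Working session

There is one attempt and no reset: what is moved stays moved. The work goes in short steps, Python scripts to look and compute and a tool call to move; the robot and the scene stay as the last step left them, time stands still between calls to the robot, and variables do not carry over. Pictures are saved under pics/ and viewed, about 12 in all and at most 16, crops included, and the job is handed in when it is done.

Besides the shell and the picture viewer there is one more tool, called after "Emit:" by a JSON object that holds its "name" and its "arguments", one argument or row to a line. move_arm: Moves the arm, as the interface text tells. Its arguments: {"type":"object","properties":{"moves":{"type":"array"},"gripper":{"type":"number"},"grip_force":{"type":"number"}},"required":["moves"]}

```bash
mkdir -p pics; cat > h.py <<'E'
import numpy as np,cv2
from workcell import manip
from scipy.spatial.transform import Rotation as R
def snap(n,f=None):
    s=manip.snapshot(n)
    if f: cv2.imwrite('pics/'+f,s['img'])
    return s
def ray(s,u,v):
    T=np.array(s['camera_from_world']);Rm=T[:3,:3];c=-Rm.T@T[:3,3]
    d=Rm.T@np.array([(u-s['cx'])/s['fx'],(v-s['cy'])/s['fy'],1]);return c,d
def plane(s,u,v,z):
    c,d=ray(s,u,v);return c+d*(z-c[2])/d[2]
def proj(s,p):
    T=np.array(s['camera_from_world']);q=T[:3,:3]@np.array(p)+T[:3,3]
    return np.array([s['fx']*q[0]/q[2]+s['cx'],s['fy']*q[1]/q[2]+s['cy']])
def tri(s1,a,s2,b):
    c1,d1=ray(s1,*a);c2,d2=ray(s2,*b);d1/=np.linalg.norm(d1);d2/=np.linalg.norm(d2)
    t=np.linalg.lstsq(np.c_[d1,-d2],c2-c1,rcond=None)[0]
    p,q=c1+t[0]*d1,c2+t[1]*d2;return (p+q)/2,np.linalg.norm(p-q)
E
python3 - <<'E'
from h import *
for n in('scene','top'):
    s=snap(n,n+'0.png');c,d=ray(s,s['cx'],s['cy']);print(n,c,d,s['fx'],s['cx'],s['cy'])
st=manip.read_state();print({k:np.round(v,3) for k,v in st.items()})
E
```

```text
scene [ 1.31547219 -0.24067574  0.87179458] [-0.70565265  0.19862405 -0.68014912] 387.7677830607161 255.38167454446614 196.85757436686995
top [0.39976195 0.00655246 1.17885631] [ 1.01600435e-01 -3.89018657e-04 -9.94825211e-01] 432.4211889287897 249.30028629145687 183.06989104218152
{'clock': np.float64(0.1), 'joints': array([-1.534,  0.159,  1.598,  0.   ,  1.386, -0.21 ]), 'dq': array([-0.   , -0.001, -0.003,  0.001, -0.003, -0.   ]), 'joint_torque': array([-1.0000e-03, -3.9699e+01, -3.3234e+01, -0.0000e+00,  4.0000e-03,
        0.0000e+00]), 'eef_pos': array([ 0.14 , -0.557,  0.23 ]), 'tcp_rot': array([-3.116, -0.386, -0.   ]), 'ft_force': array([-0.598, -0.177, -0.09 ]), 'wrist_torque': array([-0.015,  0.049,  0.004]), 'finger_gap': np.float64(1.003)}
```

View pics/scene0.png

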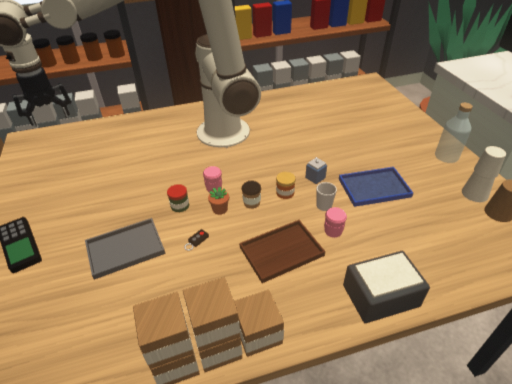

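View pics/top0.png

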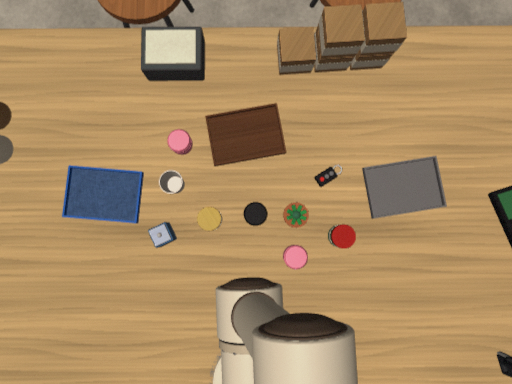

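Top view shows: black-lid cup (255,213), white cup (171,182), brass-lid candle (209,218), red-lid candle (343,236), key (327,176), plant (296,214) and sugar jar (162,234). Trays are grey (404,187), brown (246,134) and blue (103,194). The pink look-alikes are at (180,141) and (295,257). The paper cup is the black-lidded one with brown and white sides, and the pink ones fit nothing listed. I'll measure and confirm this in one crop.

```bash
cat > m.py <<'E'
from h import *
t=snap('top','t1.png');s=snap('scene','s1.png')
H={k:cv2.cvtColor(x['img'],cv2.COLOR_BGR2HSV) for k,x in(('t',t),('s',s))}
def blob(k,lo,hi,box,hull=True):
    x0,y0,x1,y1=box
    m=cv2.inRange(H[k],np.array(lo),np.array(hi));w=np.zeros_like(m);w[y0:y1,x0:x1]=m[y0:y1,x0:x1]
    c=max(cv2.findContours(w,0,2)[0],key=cv2.contourArea)
    return cv2.convexHull(c).reshape(-1,2).astype(np.float32)
def box(u,v,r=24):return(int(u-r),int(v-r),int(u+r),int(v+r))
def cen(h):
    M=cv2.moments(h);return np.array([M['m10']/M['m00'],M['m01']/M['m00']])
red=((0,150,70),(5,255,255));br=((18,120,90),(30,255,255));bl=((0,0,0),(179,255,60))
E
cat > m1.py <<'E'
from m import *
for n,hs,bt,bs in(('green',red,(343,236),(178,193)),('amber',((20,110,120),(30,255,255)),(209,218),(286,184)),('paper',bl,(255,213),(251,187))):
    a=blob('t',*hs,box(*bt,20));b=blob('s',*hs,box(*bs,16))
    ca,cb=cen(a),cen(b);p,g=tri(t,ca,s,cb)
    print(n,ca,cb,'tri',p.round(4),'gap',round(g,4),'diam',(a.max(0)-a.min(0)),'top@z',plane(t,*ca,.068 if n!='paper' else .074).round(4))
A=cv2.resize(t['img'][120:270,145:365],None,fx=3.4,fy=3.4,interpolation=2)
B=cv2.resize(s['img'][150:270,150:390],None,fx=3.1,fy=3.1,interpolation=2)[:,:748]
print(A.shape,B.shape);cv2.imwrite('pics/ca.png',A);cv2.imwrite('pics/cb.png',B)
E
python3 m1.py
```

```text
green [342.9698748  235.92331768] [176.48417132 191.12662942] tri [ 0.376  -0.2322  0.065 ] gap 0.0004 diam [24. 22.] top@z [ 0.376  -0.2318  0.068 ]
amber [208.55502771 218.32897862] [285.77172503 177.77172503] tri [0.4236 0.1125 0.0662] gap 0.0025 diam [23. 23.] top@z [0.4232 0.1111 0.068 ]Traceback (most recent call last):
  File "m1.py", line 3, in <module>
    a=blob('t',*hs,box(*bt,20));b=blob('s',*hs,box(*bs,16))
                                  ~~~~^^^^^^^^^^^^^^^^^^^^^
  File "m.py", line 7, in blob
    c=max(cv2.findContours(w,0,2)[0],key=cv2.contourArea)
ValueError: max() iterable argument is empty
```

```bash
cat > m2.py <<'E'
from m import *
A=cv2.resize(t['img'][120:270,145:365],None,fx=3.4,fy=3.4,interpolation=2)
B=cv2.resize(s['img'][150:260,150:390],None,fx=3.2,fy=3.2,interpolation=2)
cv2.imwrite('pics/ca.png',A);cv2.imwrite('pics/cb.png',B)
print(H['s'][180:206:2,251].tolist());print('t',H['t'][213,255].tolist())
for n,k,hs,z,b in(('grey','t',((0,0,50),(179,60,125)),.02,(355,150,450,222)),('brown','t',((0,60,15),(20,255,95)),.02,(200,98,292,170)),('blue','t',((105,100,30),(125,255,255)),.02,(55,160,150,228))):
    h=blob(k,*hs,b);r=cv2.boxPoints(cv2.minAreaRect(h));q=np.array([plane(t,*x,z)[:2] for x in r])
    print(n,'c',q.mean(0).round(4),'sides',np.linalg.norm(q[1]-q[0]).round(3),np.linalg.norm(q[2]-q[1]).round(3),'ang of edge0,1',[np.degrees(np.arctan2(*(q[i+1]-q[i])[::-1])).round(1) for i in(0,1)], [proj(s,[*x,z]).round(0).tolist() for x in q])
E
python3 m2.py
```

```text
[[16, 132, 156], [14, 114, 67], [14, 114, 65], [15, 116, 66], [14, 116, 66], [15, 116, 66], [14, 118, 65], [15, 126, 65], [15, 139, 97], [17, 97, 132], [22, 59, 138], [22, 57, 138], [20, 72, 131]]
t [8, 23, 44]
grey c [ 0.5054 -0.4102] sides 0.208 0.137 ang of edge0,1 [np.float64(-81.2), np.float64(-173.8)] [[165.0, 248.0], [89.0, 276.0], [85.0, 240.0], [154.0, 217.0]]
brown c [0.6521 0.0162] sides 0.198 0.14 ang of edge0,1 [np.float64(-80.0), np.float64(-170.8)] [[324.0, 251.0], [261.0, 278.0], [239.0, 242.0], [297.0, 219.0]]
blue c [0.4924 0.4018] sides 0.137 0.207 ang of edge0,1 [np.float64(-2.8), np.float64(-95.3)] [[393.0, 167.0], [414.0, 192.0], [353.0, 202.0], [337.0, 175.0]]
```

View pics/ca.png

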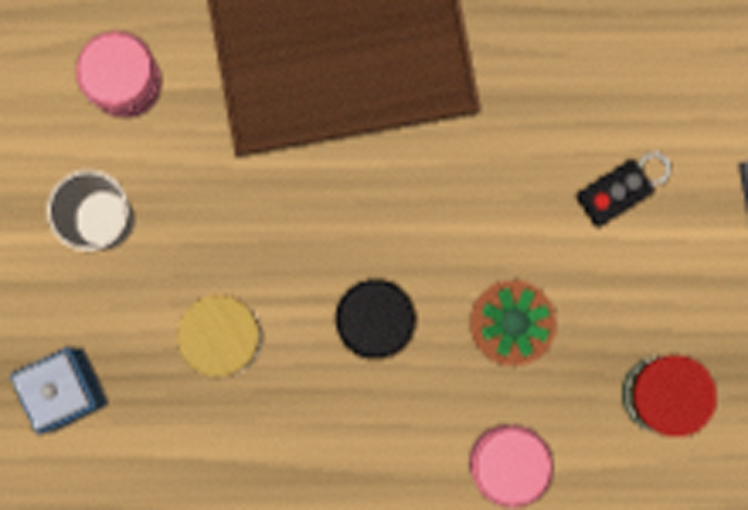

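View pics/cb.png

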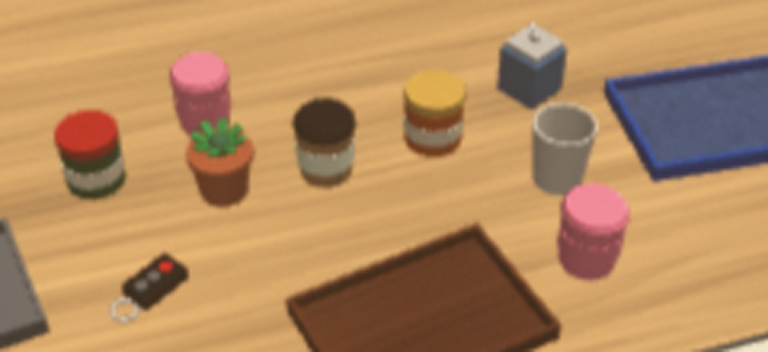

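The crops confirm it. The paper cup is the black-lidded brown and white one at top (255,213), scene (251,187). The tall pink ones at (180,141) and (295,257) are the look-alikes. The key ring points toward +x, -y, to the right in the top view.

```bash
cat > m3.py <<'E'
from m import *
def show(n,a,b,z):
    p,g=tri(t,a,s,b);print(n,np.round(a,1),'tri',p.round(4),'gap',round(g,4),'planeT',plane(t,*a,z)[:2].round(4),'planeS',plane(s,*b,z)[:2].round(4))
a=blob('t',*bl,box(255,213,18));show('paper',cen(a),(251.3,187.5),.074)
b=blob('s',((0,0,0),(179,255,90)),box(251,187,14));print(b.min(0),b.max(0))
show('white',(171.5,181.8),(326.2,188.6),.074)
show('plant',(296,214),(219,195),.075);show('sugar',(160.5,234.5),(316.5,162),.068)
show('pink1',(179.5,141),(336,215),.074);show('pink2',(295.5,257),(213,173),.074)
k=blob('t',((0,0,0),(179,255,75)),(312,162,337,190));r=cv2.minAreaRect(k);q=np.array([plane(t,*x,.016)[:2] for x in cv2.boxPoints(r)])
print('key',r,'sides',np.linalg.norm(q[1]-q[0]),np.linalg.norm(q[2]-q[1]),'c',q.mean(0),[np.degrees(np.arctan2(*(q[i+1]-q[i])[::-1])).round(1) for i in(0,1)])
k=blob('s',((0,0,0),(179,255,75)),(186,225,214,250));print('key scene c',cen(k),'tri',tri(t,r[0],s,cen(k)))
ang=lambda:0
E
python3 m3.py
```

```text
paper [255.  213.5] tri [ 0.4351 -0.0066  0.0672] gap 0.0026 planeT [ 0.4345 -0.0078] planeS [ 0.4429 -0.0073]Traceback (most recent call last):
  File "m3.py", line 5, in <module>
    b=blob('s',((0,0,0),(179,255,90)),box(251,187,14));print(b.min(0),b.max(0))
TypeError: blob() missing 1 required positional argument: 'box'
```

```bash
sed -i '/^b=blob/d; s/((0,0,0),(179,255,75)),/(0,0,0),(179,255,75),/' m3.py; python3 m3.py
```

```text
paper [255.  213.5] tri [ 0.4351 -0.0066  0.0672] gap 0.0026 planeT [ 0.4345 -0.0078] planeS [ 0.4429 -0.0073]
white [171.5 181.8] tri [0.5183 0.2086 0.0725] gap 0.0049 planeT [0.5173 0.206 ] planeS [0.5201 0.2103]
plant [296 214] tri [ 0.4333 -0.1112  0.0639] gap 0.0045 planeT [ 0.4324 -0.1123] planeS [ 0.4462 -0.1109]
sugar [160.5 234.5] tri [0.3837 0.2352 0.0704] gap 0.0043 planeT [0.3829 0.2336] planeS [0.3811 0.2389]
pink1 [179.5 141. ] tri [0.6262 0.1904 0.0666] gap 0.0058 planeT [0.6236 0.1864] planeS [0.6329 0.1894]
pink2 [295.5 257. ] tri [ 0.3243 -0.1071  0.0658] gap 0.006 planeT [ 0.3242 -0.1092] planeS [ 0.3356 -0.1056]
key ((325.1685485839844, 176.26968383789062), (11.659976959228516, 20.13996124267578), 57.9946174621582) sides 0.055132223241812085 0.031512423199484337 c [ 0.53558655 -0.1994513 ] [np.float64(-58.5), np.float64(-149.4)]
key scene c [197.62666667 238.12363636] tri (array([ 0.53649883, -0.20168051,  0.00684943]), np.float64(0.0012661861718849029))
```

Emit:
{"name": "move_arm", "arguments": {
  "moves": [
    {"az":-8.59},
    {"az":-8.59},
    {"az":-8.59},
    {"az":-8.59},
    {"az":-8.59},
    {"az":-8.59},
    {"az":-8.59},
    {"az":-8.59}
  ],
  "gripper": 0,
  "grip_force": 30
}}

```text
$.moves[0]: bad value
```

Emit:
{"name": "move_arm", "arguments": {
  "moves": [
    {"az":-7.18},
    {"tx":0.042,"ty":0.023},
    {"tx":0.042,"ty":0.023},
    {"tx":0.042,"ty":0.023},
    {"tx":0.042,"ty":0.023},
    {"tx":0.042,"ty":0.023},
    {"tx":0.042,"ty":0.023},
    {"tx":0.042,"ty":0.023}
  ]
}}

```text
$.moves[0]: bad value
```

Emit:
{"name": "move_arm", "arguments": {
  "moves": [
    {"tx":0,"ty":0,"tz":0,"ax":0,"ay":0,"az":-8.5},
    {"tx":0,"ty":0,"tz":0,"ax":0,"ay":0,"az":-8.5},
    {"tx":0,"ty":0,"tz":0,"ax":0,"ay":0,"az":-8.5},
    {"tx":0,"ty":0,"tz":0,"ax":0,"ay":0,"az":-8.5},
    {"tx":0,"ty":0,"tz":0,"ax":0,"ay":0,"az":-8.5},
    {"tx":0,"ty":0,"tz":0,"ax":0,"ay":0,"az":-8.5},
    {"tx":0,"ty":0,"tz":0,"ax":0,"ay":0,"az":-8.5},
    {"tx":0,"ty":0,"tz":0,"ax":0,"ay":0,"az":-8.5}
  ],
  "gripper": 0,
  "grip_force": 30
}}

```text
clock: 1.3
eef_pos: [0.1405, -0.5576, 0.2313]
tcp_rot: [2.362, 2.071, -0.0]
ft_force: [0.2, -0.0, 0.3]
finger_gap: 0.999
```

Emit:
{"name": "move_arm", "arguments": {
  "moves": [
    {"tx":0,"ty":0,"tz":0,"ax":0,"ay":0,"az":-7.5},
    {"tx":0.042,"ty":0.0227,"tz":0,"ax":0,"ay":0,"az":0},
    {"tx":0.042,"ty":0.0227,"tz":0,"ax":0,"ay":0,"az":0},
    {"tx":0.042,"ty":0.0227,"tz":0,"ax":0,"ay":0,"az":0},
    {"tx":0.042,"ty":0.0227,"tz":0,"ax":0,"ay":0,"az":0},
    {"tx":0.042,"ty":0.0227,"tz":0,"ax":0,"ay":0,"az":0},
    {"tx":0.042,"ty":0.0227,"tz":0,"ax":0,"ay":0,"az":0},
    {"tx":0.042,"ty":0.0227,"tz":0,"ax":0,"ay":0,"az":0}
  ]
}}

```text
clock: 2.1
eef_pos: [0.3018, -0.2629, 0.2315]
tcp_rot: [2.229, 2.213, 0.0]
ft_force: [1.8, -0.5, -0.2]
finger_gap: 1.002
```

Emit:
{"name": "move_arm", "arguments": {
  "moves": [
    {"tx":0.042,"ty":0.0225,"tz":0,"ax":0,"ay":0,"az":0},
    {"tx":0.042,"ty":0.0225,"tz":0,"ax":0,"ay":0,"az":0},
    {"tx":0.042,"ty":0.0225,"tz":0,"ax":0,"ay":0,"az":0},
    {"tx":0.042,"ty":0.0225,"tz":0,"ax":0,"ay":0,"az":0},
    {"tx":0.042,"ty":0.0225,"tz":0,"ax":0,"ay":0,"az":0},
    {"tx":0.042,"ty":0.0225,"tz":0,"ax":0,"ay":0,"az":0},
    {"tx":0,"ty":0,"tz":0,"ax":0,"ay":0,"az":0}
  ]
}}

```text
clock: 2.8
eef_pos: [0.4391, -0.0086, 0.2314]
tcp_rot: [-2.219, -2.223, -0.003]
ft_force: [-0.2, -0.3, -0.6]
finger_gap: 0.998
```

Emit:
{"name": "move_arm", "arguments": {
  "moves": [
    {"tx":0.001,"ty":-0.004,"tz":0.04,"ax":0,"ay":0,"az":0},
    {"tx":0,"ty":0,"tz":0.04,"ax":0,"ay":0,"az":0},
    {"tx":0,"ty":0,"tz":0.04,"ax":0,"ay":0,"az":0},
    {"tx":0,"ty":0,"tz":0.03,"ax":0,"ay":0,"az":0},
    {"tx":0,"ty":0,"tz":0.03,"ax":0,"ay":0,"az":0},
    {"tx":0,"ty":0,"tz":0.026,"ax":0,"ay":0,"az":0},
    {"tx":0,"ty":0,"tz":0,"ax":0,"ay":0,"az":0}
  ]
}}

```text
clock: 3.5
eef_pos: [0.4304, -0.012, 0.0223]
tcp_rot: [-2.224, -2.209, 0.006]
ft_force: [-1.8, -0.0, -0.4]
finger_gap: 1.002
```

Emit:
{"name": "move_arm", "arguments": {
  "moves": [
    {"tx":0,"ty":0,"tz":0,"ax":0,"ay":0,"az":0},
    {"tx":0,"ty":0,"tz":0,"ax":0,"ay":0,"az":0},
    {"tx":0,"ty":0,"tz":0,"ax":0,"ay":0,"az":0},
    {"tx":0,"ty":0,"tz":0,"ax":0,"ay":0,"az":0},
    {"tx":0,"ty":0,"tz":0,"ax":0,"ay":0,"az":0},
    {"tx":0,"ty":0,"tz":0,"ax":0,"ay":0,"az":0}
  ],
  "gripper": 1
}}

```text
clock: 4.1
eef_pos: [0.4354, -0.013, 0.0272]
tcp_rot: [2.226, 2.213, 0.002]
ft_force: [-0.9, 0.0, 6.8]
finger_gap: 0.71
```

Emit:
{"name": "move_arm", "arguments": {
  "moves": [
    {"tx":0,"ty":0,"tz":0,"ax":0,"ay":0,"az":0},
    {"tx":0,"ty":0,"tz":-0.015,"ax":0,"ay":0,"az":0},
    {"tx":0,"ty":0,"tz":-0.03,"ax":0,"ay":0,"az":0},
    {"tx":0,"ty":0,"tz":-0.04,"ax":0,"ay":0,"az":0},
    {"tx":0,"ty":0,"tz":-0.04,"ax":0,"ay":0,"az":0},
    {"tx":0,"ty":0,"tz":0,"ax":0,"ay":0,"az":0}
  ]
}}

```text
clock: 4.7
eef_pos: [0.4383, -0.0137, 0.1571]
tcp_rot: [2.219, 2.206, 0.01]
ft_force: [0.5, -0.0, 0.1]
finger_gap: 0.706
```

```bash
python3 -c "
from h import *
s=snap('scene');cv2.imwrite('pics/g1.png',cv2.resize(s['img'][60:260,80:420],None,fx=2.2,fy=2.2,interpolation=2));st=manip.read_state();print(st['eef_pos'],st['finger_gap'],st['ft_force'])"
```

```text
[ 0.4364353  -0.01314126  0.15410142] 0.7002702266135207 [-0.72447862  0.82398426 -1.11332656]
```

View pics/g1.png

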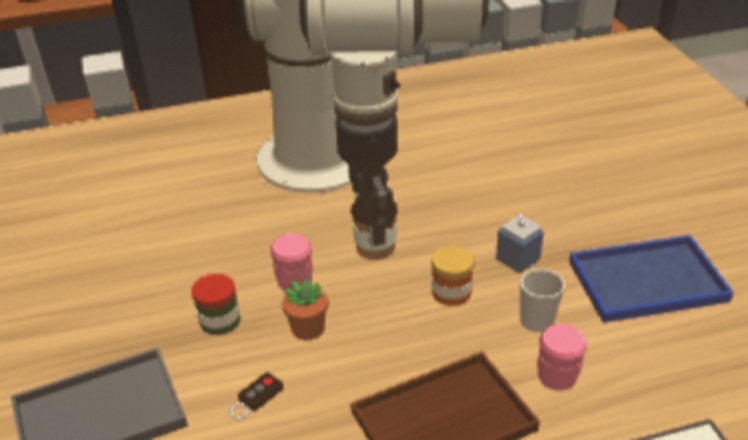

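The picture shows the paper cup held upright at (375,235) in the crop, clear of the table. Now I'll carry it to the grey tray.

Emit:
{"name": "move_arm", "arguments": {
  "moves": [
    {"tx":-0.025,"ty":0.005,"tz":0,"ax":0,"ay":0,"az":0},
    {"tx":-0.04,"ty":0.007,"tz":0,"ax":0,"ay":0,"az":0},
    {"tx":-0.04,"ty":0.007,"tz":0,"ax":0,"ay":0,"az":0},
    {"tx":-0.04,"ty":0.007,"tz":0,"ax":0,"ay":0,"az":0},
    {"tx":-0.04,"ty":0.007,"tz":0,"ax":0,"ay":0,"az":0},
    {"tx":-0.04,"ty":0.007,"tz":0,"ax":0,"ay":0,"az":0},
    {"tx":-0.04,"ty":0.007,"tz":0,"ax":0,"ay":0,"az":0},
    {"tx":-0.04,"ty":0.007,"tz":0,"ax":0,"ay":0,"az":0}
  ]
}}

```text
clock: 5.55
eef_pos: [0.4852, -0.3187, 0.1487]
tcp_rot: [-2.227, -2.213, -0.0]
ft_force: [0.2, -0.2, -0.7]
finger_gap: 0.707
```

Emit:
{"name": "move_arm", "arguments": {
  "moves": [
    {"tx":-0.04,"ty":0.007,"tz":0,"ax":0,"ay":0,"az":0},
    {"tx":-0.04,"ty":0.007,"tz":0,"ax":0,"ay":0,"az":0},
    {"tx":-0.04,"ty":0.007,"tz":0,"ax":0,"ay":0,"az":0},
    {"tx":-0.02,"ty":0,"tz":0,"ax":0,"ay":0,"az":0},
    {"tx":0,"ty":0,"tz":0,"ax":0,"ay":0,"az":0},
    {"tx":0,"ty":0,"tz":0,"ax":0,"ay":0,"az":0},
    {"tx":0,"ty":0,"tz":0,"ax":0,"ay":0,"az":0}
  ]
}}

```text
clock: 6.25
eef_pos: [0.5059, -0.4563, 0.1494]
tcp_rot: [-2.226, -2.214, -0.001]
ft_force: [0.2, 0.3, 0.2]
finger_gap: 0.706
```

Emit:
{"name": "move_arm", "arguments": {
  "moves": [
    {"tx":-0.003,"ty":0.005,"tz":0.03,"ax":0,"ay":0,"az":0},
    {"tx":0,"ty":0,"tz":0.035,"ax":0,"ay":0,"az":0},
    {"tx":0,"ty":0,"tz":0.03,"ax":0,"ay":0,"az":0},
    {"tx":0,"ty":0,"tz":0.015,"ax":0,"ay":0,"az":0},
    {"tx":0,"ty":0,"tz":0.006,"ax":0,"ay":0,"az":0},
    {"tx":0,"ty":0,"tz":0.002,"ax":0,"ay":0,"az":0},
    {"tx":0,"ty":0,"tz":0,"ax":0,"ay":0,"az":0},
    {"tx":0,"ty":0,"tz":0,"ax":0,"ay":0,"az":0}
  ]
}}

```text
clock: 7.05
eef_pos: [0.5118, -0.4619, 0.0342]
tcp_rot: [2.226, 2.212, -0.001]
ft_force: [-0.1, -0.3, -0.1]
finger_gap: 0.706
```

Emit:
{"name": "move_arm", "arguments": {
  "moves": [
    {"tx":0,"ty":0,"tz":0.002,"ax":0,"ay":0,"az":0},
    {"tx":0,"ty":0,"tz":0,"ax":0,"ay":0,"az":0},
    {"tx":0,"ty":0,"tz":0,"ax":0,"ay":0,"az":0}
  ]
}}

```text
clock: 7.35
eef_pos: [0.5119, -0.4621, 0.0323]
tcp_rot: [2.226, 2.212, -0.001]
ft_force: [-0.3, 0.2, 6.2]
finger_gap: 0.709
```

```bash
python3 -c "
from h import *
st=manip.read_state();print(st['eef_pos'],st['ft_force'])"
```

```text
[ 0.5118526  -0.46207672  0.03228864] [-0.334746    0.22859406  6.16952346]
```

Contact showed at TCP z 0.032, matching the 5 mm tray floor. Releasing now.

Emit:
{"name": "move_arm", "arguments": {
  "moves": [
    {"tx":0,"ty":0,"tz":0,"ax":0,"ay":0,"az":0},
    {"tx":0,"ty":0,"tz":0,"ax":0,"ay":0,"az":0},
    {"tx":0,"ty":0,"tz":0,"ax":0,"ay":0,"az":0},
    {"tx":0,"ty":0,"tz":0,"ax":0,"ay":0,"az":0},
    {"tx":0,"ty":0,"tz":-0.02,"ax":0,"ay":0,"az":0},
    {"tx":0,"ty":0,"tz":-0.04,"ax":0,"ay":0,"az":0},
    {"tx":0,"ty":0,"tz":-0.04,"ax":0,"ay":0,"az":0},
    {"tx":0,"ty":0,"tz":-0.02,"ax":0,"ay":0,"az":0}
  ],
  "gripper": 0
}}

```text
clock: 8.15
eef_pos: [0.5122, -0.4624, 0.1549]
tcp_rot: [2.224, 2.21, -0.001]
ft_force: [0.9, -0.1, 0.2]
finger_gap: 1.0
```

Emit:
{"name": "move_arm", "arguments": {
  "moves": [
    {"tx":0.048,"ty":0,"tz":0,"ax":0,"ay":0,"az":0},
    {"tx":0.048,"ty":0,"tz":0,"ax":0,"ay":0,"az":0},
    {"tx":0.048,"ty":0,"tz":0,"ax":0,"ay":0,"az":0},
    {"tx":0.048,"ty":0,"tz":0,"ax":0,"ay":0,"az":0},
    {"tx":0.048,"ty":0,"tz":0,"ax":0,"ay":0,"az":0},
    {"tx":0.048,"ty":0,"tz":0,"ax":0,"ay":0,"az":0},
    {"tx":0.048,"ty":0,"tz":0,"ax":0,"ay":0,"az":0},
    {"tx":0.048,"ty":0,"tz":0,"ax":0,"ay":0,"az":0}
  ]
}}

```text
clock: 8.95
eef_pos: [0.513, -0.075, 0.1504]
tcp_rot: [2.229, 2.214, 0.0]
ft_force: [1.0, 0.6, 0.1]
finger_gap: 0.997
```

Emit:
{"name": "move_arm", "arguments": {
  "moves": [
    {"tx":0.048,"ty":0.006,"tz":0,"ax":0,"ay":0,"az":0},
    {"tx":0.048,"ty":0,"tz":0,"ax":0,"ay":0,"az":0},
    {"tx":0.048,"ty":0,"tz":0,"ax":0,"ay":0,"az":0},
    {"tx":0.048,"ty":0,"tz":0,"ax":0,"ay":0,"az":0},
    {"tx":0.048,"ty":0,"tz":0,"ax":0,"ay":0,"az":0},
    {"tx":0.044,"ty":0,"tz":0,"ax":0,"ay":0,"az":0},
    {"tx":0,"ty":0,"tz":0,"ax":0,"ay":0,"az":0},
    {"tx":0,"ty":0,"tz":0,"ax":0,"ay":0,"az":0}
  ]
}}

```text
clock: 9.75
eef_pos: [0.5208, 0.2078, 0.1501]
tcp_rot: [2.226, 2.217, -0.001]
ft_force: [0.1, -0.9, -0.1]
finger_gap: 1.001
```

Emit:
{"name": "move_arm", "arguments": {
  "moves": [
    {"tx":0,"ty":-0.003,"tz":0.03,"ax":0,"ay":0,"az":0},
    {"tx":0,"ty":0,"tz":0.035,"ax":0,"ay":0,"az":0},
    {"tx":0,"ty":0,"tz":0.035,"ax":0,"ay":0,"az":0},
    {"tx":0,"ty":0,"tz":0.023,"ax":0,"ay":0,"az":0},
    {"tx":0,"ty":0,"tz":0,"ax":0,"ay":0,"az":0},
    {"tx":0,"ty":0,"tz":0,"ax":0,"ay":0,"az":0}
  ]
}}

```text
clock: 10.35
eef_pos: [0.5185, 0.2061, 0.0278]
tcp_rot: [2.23, 2.213, -0.0]
ft_force: [-0.8, 0.1, 0.3]
finger_gap: 0.999
```

Emit:
{"name": "move_arm", "arguments": {
  "moves": [
    {"tx":0,"ty":0,"tz":0,"ax":0,"ay":0,"az":0},
    {"tx":0,"ty":0,"tz":0,"ax":0,"ay":0,"az":0},
    {"tx":0,"ty":0,"tz":0,"ax":0,"ay":0,"az":0},
    {"tx":0,"ty":0,"tz":0,"ax":0,"ay":0,"az":0},
    {"tx":0,"ty":0,"tz":0,"ax":0,"ay":0,"az":0},
    {"tx":0,"ty":0,"tz":0,"ax":0,"ay":0,"az":0},
    {"tx":0,"ty":0,"tz":0,"ax":0,"ay":0,"az":0}
  ],
  "gripper": 1
}}

```text
clock: 11.05
eef_pos: [0.5199, 0.2073, 0.0298]
tcp_rot: [2.226, 2.213, 0.005]
ft_force: [-1.4, -0.8, 6.9]
finger_gap: 0.712
```

Emit:
{"name": "move_arm", "arguments": {
  "moves": [
    {"tx":0,"ty":0,"tz":-0.015,"ax":0,"ay":0,"az":0},
    {"tx":0,"ty":0,"tz":-0.03,"ax":0,"ay":0,"az":0},
    {"tx":0,"ty":0,"tz":-0.04,"ax":0,"ay":0,"az":0},
    {"tx":0,"ty":0,"tz":-0.04,"ax":0,"ay":0,"az":0},
    {"tx":0,"ty":0,"tz":0,"ax":0,"ay":0,"az":0},
    {"tx":0,"ty":0,"tz":0,"ax":0,"ay":0,"az":0}
  ]
}}

```text
clock: 11.65
eef_pos: [0.5193, 0.2073, 0.1549]
tcp_rot: [2.226, 2.213, 0.006]
ft_force: [-0.6, 0.0, -1.4]
finger_gap: 0.709
```

```bash
python3 -c "
from h import *
s=snap('scene');t=snap('top');a=cv2.resize(s['img'][130:270,80:420],None,fx=2.2,fy=2.2,interpolation=2);b=cv2.resize(t['img'][130:230,120:460],None,fx=2.2,fy=2.2,interpolation=2)
cv2.imwrite('pics/g2.png',np.vstack([a,b]))"
```

```text
(no output)
```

View pics/g2.png

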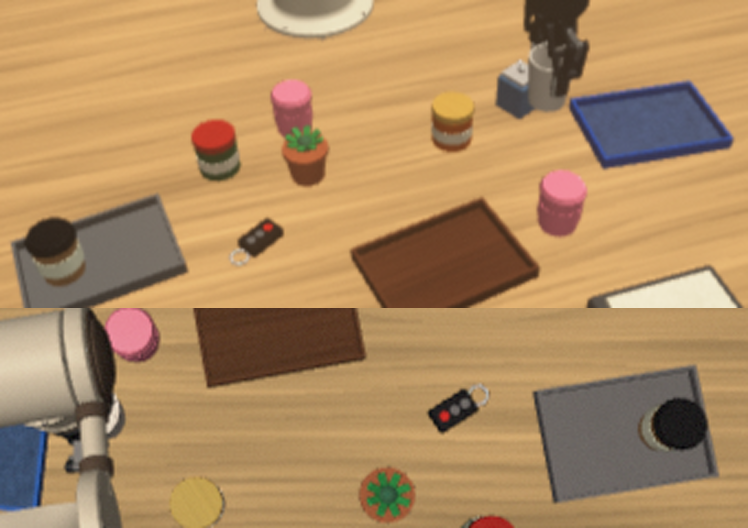

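The picture shows the paper cup standing in the grey tray at scene-crop (55,250), and the white cup held clear at (545,75).

Emit:
{"name": "move_arm", "arguments": {
  "moves": [
    {"tx":-0.025,"ty":0,"tz":0,"ax":0,"ay":0,"az":0},
    {"tx":-0.042,"ty":-0.002,"tz":0,"ax":0,"ay":0,"az":0},
    {"tx":-0.042,"ty":-0.002,"tz":0,"ax":0,"ay":0,"az":0},
    {"tx":-0.042,"ty":-0.002,"tz":0,"ax":0,"ay":0,"az":0},
    {"tx":-0.042,"ty":-0.002,"tz":0,"ax":0,"ay":0,"az":0},
    {"tx":-0.042,"ty":-0.002,"tz":0,"ax":0,"ay":0,"az":0},
    {"tx":-0.042,"ty":-0.002,"tz":0,"ax":0,"ay":0,"az":0},
    {"tx":-0.042,"ty":-0.002,"tz":0,"ax":0,"ay":0,"az":0}
  ]
}}

```text
clock: 12.55
eef_pos: [0.5007, -0.113, 0.1508]
tcp_rot: [-2.226, -2.212, 0.001]
ft_force: [0.2, -0.7, -0.3]
finger_gap: 0.715
```

Emit:
{"name": "move_arm", "arguments": {
  "moves": [
    {"tx":-0.042,"ty":-0.002,"tz":0,"ax":0,"ay":0,"az":0},
    {"tx":-0.042,"ty":-0.002,"tz":0,"ax":0,"ay":0,"az":0},
    {"tx":-0.042,"ty":-0.002,"tz":0,"ax":0,"ay":0,"az":0},
    {"tx":-0.042,"ty":0,"tz":0,"ax":0,"ay":0,"az":0},
    {"tx":-0.042,"ty":0,"tz":0,"ax":0,"ay":0,"az":0},
    {"tx":-0.04,"ty":0,"tz":0,"ax":0,"ay":0,"az":0},
    {"tx":0,"ty":0,"tz":0,"ax":0,"ay":0,"az":0},
    {"tx":0,"ty":0,"tz":0,"ax":0,"ay":0,"az":0}
  ]
}}

```text
clock: 13.35
eef_pos: [0.4936, -0.3615, 0.1505]
tcp_rot: [-2.227, -2.21, -0.001]
ft_force: [-0.4, 0.5, -0.1]
finger_gap: 0.713
```

Emit:
{"name": "move_arm", "arguments": {
  "moves": [
    {"tx":-0.002,"ty":0.005,"tz":0.03,"ax":0,"ay":0,"az":0},
    {"tx":0,"ty":0,"tz":0.035,"ax":0,"ay":0,"az":0},
    {"tx":0,"ty":0,"tz":0.03,"ax":0,"ay":0,"az":0},
    {"tx":0,"ty":0,"tz":0.014,"ax":0,"ay":0,"az":0},
    {"tx":0,"ty":0,"tz":0.006,"ax":0,"ay":0,"az":0},
    {"tx":0,"ty":0,"tz":0.002,"ax":0,"ay":0,"az":0},
    {"tx":0,"ty":0,"tz":0,"ax":0,"ay":0,"az":0},
    {"tx":0,"ty":0,"tz":0,"ax":0,"ay":0,"az":0}
  ]
}}

```text
clock: 14.15
eef_pos: [0.5005, -0.3647, 0.037]
tcp_rot: [2.226, 2.213, -0.0]
ft_force: [0.2, 0.6, -0.4]
finger_gap: 0.709
```

Emit:
{"name": "move_arm", "arguments": {
  "moves": [
    {"tx":0,"ty":0,"tz":0.0025,"ax":0,"ay":0,"az":0},
    {"tx":0,"ty":0,"tz":0,"ax":0,"ay":0,"az":0},
    {"tx":0,"ty":0,"tz":0,"ax":0,"ay":0,"az":0}
  ]
}}

```text
clock: 14.45
eef_pos: [0.5005, -0.3651, 0.0349]
tcp_rot: [2.226, 2.212, -0.001]
ft_force: [-1.0, 0.2, 5.2]
finger_gap: 0.712
```

Emit:
{"name": "move_arm", "arguments": {
  "moves": [
    {"tx":0,"ty":0,"tz":0,"ax":0,"ay":0,"az":0},
    {"tx":0,"ty":0,"tz":0,"ax":0,"ay":0,"az":0},
    {"tx":0,"ty":0,"tz":0,"ax":0,"ay":0,"az":0},
    {"tx":0,"ty":0,"tz":0,"ax":0,"ay":0,"az":0},
    {"tx":0,"ty":0,"tz":-0.02,"ax":0,"ay":0,"az":0},
    {"tx":0,"ty":0,"tz":-0.04,"ax":0,"ay":0,"az":0},
    {"tx":0,"ty":0,"tz":-0.04,"ax":0,"ay":0,"az":0},
    {"tx":0,"ty":0,"tz":-0.018,"ax":0,"ay":0,"az":0}
  ],
  "gripper": 0
}}

```text
clock: 15.25
eef_pos: [0.5011, -0.3653, 0.1553]
tcp_rot: [2.224, 2.21, -0.0]
ft_force: [0.2, -1.3, 0.1]
finger_gap: 1.001
```

Emit:
{"name": "move_arm", "arguments": {
  "moves": [
    {"tx":0.048,"ty":-0.008,"tz":0,"ax":0,"ay":0,"az":0},
    {"tx":0.048,"ty":-0.008,"tz":0,"ax":0,"ay":0,"az":0},
    {"tx":0.048,"ty":-0.008,"tz":0,"ax":0,"ay":0,"az":0},
    {"tx":0.048,"ty":-0.008,"tz":0,"ax":0,"ay":0,"az":0},
    {"tx":0.048,"ty":-0.008,"tz":0,"ax":0,"ay":0,"az":0},
    {"tx":0.048,"ty":-0.008,"tz":0,"ax":0,"ay":0,"az":0},
    {"tx":0.048,"ty":-0.008,"tz":0,"ax":0,"ay":0,"az":0},
    {"tx":0.048,"ty":-0.008,"tz":0,"ax":0,"ay":0,"az":0}
  ]
}}

```text
clock: 16.05
eef_pos: [0.4373, 0.0223, 0.1509]
tcp_rot: [2.229, 2.214, 0.001]
ft_force: [0.6, 0.3, -0.2]
finger_gap: 1.001
```

Emit:
{"name": "move_arm", "arguments": {
  "moves": [
    {"tx":0.048,"ty":-0.008,"tz":0,"ax":0,"ay":0,"az":0},
    {"tx":0.044,"ty":-0.005,"tz":0,"ax":0,"ay":0,"az":0},
    {"tx":0,"ty":0,"tz":0,"ax":0,"ay":0,"az":0},
    {"tx":0,"ty":0,"tz":0,"ax":0,"ay":0,"az":0}
  ]
}}

```text
clock: 16.45
eef_pos: [0.4253, 0.1134, 0.1508]
tcp_rot: [2.225, 2.217, -0.0]
ft_force: [-0.2, -0.4, 0.5]
finger_gap: 0.999
```

Emit:
{"name": "move_arm", "arguments": {
  "moves": [
    {"tx":-0.001,"ty":-0.002,"tz":0.035,"ax":0,"ay":0,"az":0},
    {"tx":0,"ty":0,"tz":0.037,"ax":0,"ay":0,"az":0},
    {"tx":0,"ty":0,"tz":0.035,"ax":0,"ay":0,"az":0},
    {"tx":0,"ty":0,"tz":0.025,"ax":0,"ay":0,"az":0},
    {"tx":0,"ty":0,"tz":0,"ax":0,"ay":0,"az":0},
    {"tx":0,"ty":0,"tz":0,"ax":0,"ay":0,"az":0}
  ]
}}

```text
clock: 17.05
eef_pos: [0.424, 0.1107, 0.0192]
tcp_rot: [-2.23, -2.212, 0.0]
ft_force: [0.6, -0.1, -0.2]
finger_gap: 1.0
```

Emit:
{"name": "move_arm", "arguments": {
  "moves": [
    {"tx":0,"ty":0,"tz":0,"ax":0,"ay":0,"az":0},
    {"tx":0,"ty":0,"tz":0,"ax":0,"ay":0,"az":0},
    {"tx":0,"ty":0,"tz":0,"ax":0,"ay":0,"az":0},
    {"tx":0,"ty":0,"tz":0,"ax":0,"ay":0,"az":0},
    {"tx":0,"ty":0,"tz":0,"ax":0,"ay":0,"az":0},
    {"tx":0,"ty":0,"tz":0,"ax":0,"ay":0,"az":0},
    {"tx":0,"ty":0,"tz":0,"ax":0,"ay":0,"az":0}
  ],
  "gripper": 1,
  "grip_force": 50
}}

```text
clock: 17.75
eef_pos: [0.4253, 0.1114, 0.0208]
tcp_rot: [2.226, 2.213, 0.003]
ft_force: [-2.1, -1.9, 6.2]
finger_gap: 0.709
```

Emit:
{"name": "move_arm", "arguments": {
  "moves": [
    {"tx":0,"ty":0,"tz":-0.015,"ax":0,"ay":0,"az":0},
    {"tx":0,"ty":0,"tz":-0.03,"ax":0,"ay":0,"az":0},
    {"tx":0,"ty":0,"tz":-0.04,"ax":0,"ay":0,"az":0},
    {"tx":0,"ty":0,"tz":-0.04,"ax":0,"ay":0,"az":0},
    {"tx":0,"ty":0,"tz":0,"ax":0,"ay":0,"az":0},
    {"tx":0,"ty":0,"tz":0,"ax":0,"ay":0,"az":0}
  ]
}}

```text
clock: 18.35
eef_pos: [0.4244, 0.1117, 0.1451]
tcp_rot: [2.227, 2.213, 0.004]
ft_force: [-0.0, 0.0, -1.7]
finger_gap: 0.705
```

Emit:
{"name": "move_arm", "arguments": {
  "moves": [
    {"tx":-0.006,"ty":0.02,"tz":0,"ax":0,"ay":0,"az":0},
    {"tx":-0.01,"ty":0.04,"tz":0,"ax":0,"ay":0,"az":0},
    {"tx":-0.01,"ty":0.04,"tz":0,"ax":0,"ay":0,"az":0},
    {"tx":-0.01,"ty":0.04,"tz":0,"ax":0,"ay":0,"az":0},
    {"tx":-0.01,"ty":0.04,"tz":0,"ax":0,"ay":0,"az":0},
    {"tx":-0.006,"ty":0.04,"tz":0,"ax":0,"ay":0,"az":0},
    {"tx":0,"ty":0,"tz":0,"ax":0,"ay":0,"az":0},
    {"tx":0,"ty":0,"tz":0,"ax":0,"ay":0,"az":0}
  ]
}}

```text
clock: 19.15
eef_pos: [0.6419, 0.0582, 0.1408]
tcp_rot: [-2.226, -2.211, 0.005]
ft_force: [-0.5, 0.6, -1.8]
finger_gap: 0.705
```

Emit:
{"name": "move_arm", "arguments": {
  "moves": [
    {"tx":0,"ty":0,"tz":0.03,"ax":0,"ay":0,"az":0},
    {"tx":0,"ty":0,"tz":0.035,"ax":0,"ay":0,"az":0},
    {"tx":0,"ty":0,"tz":0.03,"ax":0,"ay":0,"az":0},
    {"tx":0,"ty":0,"tz":0.014,"ax":0,"ay":0,"az":0},
    {"tx":0,"ty":0,"tz":0.006,"ax":0,"ay":0,"az":0},
    {"tx":0,"ty":0,"tz":0.002,"ax":0,"ay":0,"az":0},
    {"tx":0,"ty":0,"tz":0,"ax":0,"ay":0,"az":0},
    {"tx":0,"ty":0,"tz":0,"ax":0,"ay":0,"az":0}
  ]
}}

```text
clock: 19.95
eef_pos: [0.6445, 0.0582, 0.0286]
tcp_rot: [2.227, 2.213, 0.003]
ft_force: [-0.1, 0.6, -1.2]
finger_gap: 0.705
```

Emit:
{"name": "move_arm", "arguments": {
  "moves": [
    {"tx":0,"ty":0,"tz":0.003,"ax":0,"ay":0,"az":0},
    {"tx":0,"ty":0,"tz":0,"ax":0,"ay":0,"az":0},
    {"tx":0,"ty":0,"tz":0,"ax":0,"ay":0,"az":0}
  ]
}}

```text
clock: 20.25
eef_pos: [0.6447, 0.0581, 0.0259]
tcp_rot: [2.227, 2.213, 0.003]
ft_force: [-2.0, -1.3, 5.4]
finger_gap: 0.703
```

Emit:
{"name": "move_arm", "arguments": {
  "moves": [
    {"tx":0,"ty":0,"tz":0,"ax":0,"ay":0,"az":0},
    {"tx":0,"ty":0,"tz":0,"ax":0,"ay":0,"az":0},
    {"tx":0,"ty":0,"tz":0,"ax":0,"ay":0,"az":0},
    {"tx":0,"ty":0,"tz":0,"ax":0,"ay":0,"az":0},
    {"tx":0,"ty":0,"tz":-0.02,"ax":0,"ay":0,"az":0},
    {"tx":0,"ty":0,"tz":-0.04,"ax":0,"ay":0,"az":0},
    {"tx":0,"ty":0,"tz":-0.04,"ax":0,"ay":0,"az":0},
    {"tx":0,"ty":0,"tz":-0.025,"ax":0,"ay":0,"az":0}
  ],
  "gripper": 0
}}

```text
clock: 21.05
eef_pos: [0.6446, 0.0582, 0.1524]
tcp_rot: [2.226, 2.212, 0.004]
ft_force: [1.5, -0.1, 1.3]
finger_gap: 1.005
```

Emit:
{"name": "move_arm", "arguments": {
  "moves": [
    {"tx":-0.032,"ty":-0.03,"tz":0,"ax":0,"ay":0,"az":0},
    {"tx":-0.032,"ty":-0.03,"tz":0,"ax":0,"ay":0,"az":0},
    {"tx":-0.032,"ty":-0.03,"tz":0,"ax":0,"ay":0,"az":0},
    {"tx":-0.032,"ty":-0.03,"tz":0,"ax":0,"ay":0,"az":0},
    {"tx":-0.032,"ty":-0.03,"tz":0,"ax":0,"ay":0,"az":0},
    {"tx":-0.032,"ty":-0.03,"tz":0,"ax":0,"ay":0,"az":0},
    {"tx":-0.032,"ty":-0.03,"tz":0,"ax":0,"ay":0,"az":0},
    {"tx":-0.032,"ty":-0.03,"tz":0,"ax":0,"ay":0,"az":0}
  ]
}}

```text
clock: 21.85
eef_pos: [0.4003, -0.1971, 0.1489]
tcp_rot: [2.228, 2.215, -0.0]
ft_force: [-0.0, -0.1, 0.2]
finger_gap: 0.998
```

Emit:
{"name": "move_arm", "arguments": {
  "moves": [
    {"tx":-0.034,"ty":-0.029,"tz":0,"ax":0,"ay":0,"az":0},
    {"tx":0,"ty":0,"tz":0,"ax":0,"ay":0,"az":0},
    {"tx":0,"ty":0,"tz":0,"ax":0,"ay":0,"az":0}
  ]
}}

```text
clock: 22.15
eef_pos: [0.372, -0.2306, 0.1489]
tcp_rot: [2.231, 2.211, 0.001]
ft_force: [-0.6, 0.3, 0.1]
finger_gap: 0.999
```

Emit:
{"name": "move_arm", "arguments": {
  "moves": [
    {"tx":0,"ty":0.003,"tz":0.035,"ax":0,"ay":0,"az":0},
    {"tx":0,"ty":0,"tz":0.035,"ax":0,"ay":0,"az":0},
    {"tx":0,"ty":0,"tz":0.035,"ax":0,"ay":0,"az":0},
    {"tx":0,"ty":0,"tz":0.025,"ax":0,"ay":0,"az":0},
    {"tx":0,"ty":0,"tz":0,"ax":0,"ay":0,"az":0},
    {"tx":0,"ty":0,"tz":0,"ax":0,"ay":0,"az":0}
  ]
}}

```text
clock: 22.75
eef_pos: [0.376, -0.2293, 0.0191]
tcp_rot: [-2.226, -2.216, -0.0]
ft_force: [0.5, -0.1, -0.2]
finger_gap: 1.002
```

Emit:
{"name": "move_arm", "arguments": {
  "moves": [
    {"tx":0,"ty":0,"tz":0,"ax":0,"ay":0,"az":0},
    {"tx":0,"ty":0,"tz":0,"ax":0,"ay":0,"az":0},
    {"tx":0,"ty":0,"tz":0,"ax":0,"ay":0,"az":0},
    {"tx":0,"ty":0,"tz":0,"ax":0,"ay":0,"az":0},
    {"tx":0,"ty":0,"tz":0,"ax":0,"ay":0,"az":0},
    {"tx":0,"ty":0,"tz":0,"ax":0,"ay":0,"az":0},
    {"tx":0,"ty":0,"tz":0,"ax":0,"ay":0,"az":0}
  ],
  "gripper": 1
}}

```text
clock: 23.45
eef_pos: [0.3767, -0.2311, 0.0209]
tcp_rot: [2.226, 2.212, 0.0]
ft_force: [-1.5, 2.9, 7.1]
finger_gap: 0.705
```

Emit:
{"name": "move_arm", "arguments": {
  "moves": [
    {"tx":0,"ty":0,"tz":-0.015,"ax":0,"ay":0,"az":0},
    {"tx":0,"ty":0,"tz":-0.03,"ax":0,"ay":0,"az":0},
    {"tx":0,"ty":0,"tz":-0.04,"ax":0,"ay":0,"az":0},
    {"tx":0,"ty":0,"tz":-0.04,"ax":0,"ay":0,"az":0},
    {"tx":0,"ty":0,"tz":0,"ax":0,"ay":0,"az":0},
    {"tx":0,"ty":0,"tz":0,"ax":0,"ay":0,"az":0}
  ]
}}

```text
clock: 24.05
eef_pos: [0.376, -0.2306, 0.1451]
tcp_rot: [2.226, 2.212, -0.0]
ft_force: [0.2, 1.6, -2.2]
finger_gap: 0.707
```

Emit:
{"name": "move_arm", "arguments": {
  "moves": [
    {"tx":0.015,"ty":0.02,"tz":0,"ax":0,"ay":0,"az":0},
    {"tx":0.027,"ty":0.038,"tz":0,"ax":0,"ay":0,"az":0},
    {"tx":0.027,"ty":0.038,"tz":0,"ax":0,"ay":0,"az":0},
    {"tx":0.027,"ty":0.038,"tz":0,"ax":0,"ay":0,"az":0},
    {"tx":0.027,"ty":0.038,"tz":0,"ax":0,"ay":0,"az":0},
    {"tx":0.027,"ty":0.038,"tz":0,"ax":0,"ay":0,"az":0},
    {"tx":0.027,"ty":0.038,"tz":0,"ax":0,"ay":0,"az":0},
    {"tx":0.023,"ty":0.035,"tz":0,"ax":0,"ay":0,"az":0}
  ]
}}

```text
clock: 24.85
eef_pos: [0.6596, -0.0297, 0.1409]
tcp_rot: [-2.225, -2.213, 0.003]
ft_force: [0.4, -0.6, -1.3]
finger_gap: 0.708
```

Emit:
{"name": "move_arm", "arguments": {
  "moves": [
    {"tx":0,"ty":0,"tz":0,"ax":0,"ay":0,"az":0},
    {"tx":0,"ty":0,"tz":0,"ax":0,"ay":0,"az":0},
    {"tx":0,"ty":0,"tz":0,"ax":0,"ay":0,"az":0}
  ]
}}

```text
clock: 25.15
eef_pos: [0.6581, -0.0322, 0.1421]
tcp_rot: [-2.227, -2.212, 0.003]
ft_force: [1.3, -0.2, -2.3]
finger_gap: 0.707
```

```bash
python3 -c "
from h import *
s=snap('scene');t=snap('top');a=cv2.resize(s['img'][130:290,80:420],None,fx=2.2,fy=2.2,interpolation=2);b=cv2.resize(t['img'][90:200,120:460],None,fx=2.2,fy=2.2,interpolation=2)
cv2.imwrite('pics/g3.png',np.vstack([a,b]))"
```

View pics/g3.png

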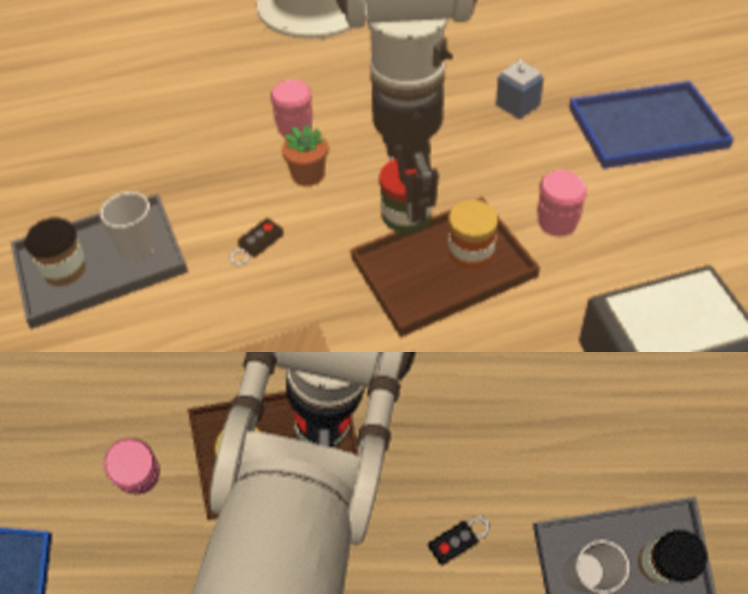

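The picture shows both cups upright in the grey tray at scene-crop (55,250) and (127,225). The amber candle stands inside the brown tray at (472,235) and the green candle is held. Lowering the green one next to it.

Emit:
{"name": "move_arm", "arguments": {
  "moves": [
    {"tx":0,"ty":0,"tz":0.03,"ax":0,"ay":0,"az":0},
    {"tx":0,"ty":0,"tz":0.035,"ax":0,"ay":0,"az":0},
    {"tx":0,"ty":0,"tz":0.03,"ax":0,"ay":0,"az":0},
    {"tx":0,"ty":0,"tz":0.014,"ax":0,"ay":0,"az":0},
    {"tx":0,"ty":0,"tz":0.006,"ax":0,"ay":0,"az":0},
    {"tx":0,"ty":0,"tz":0.003,"ax":0,"ay":0,"az":0},
    {"tx":0,"ty":0,"tz":0,"ax":0,"ay":0,"az":0},
    {"tx":0,"ty":0,"tz":0,"ax":0,"ay":0,"az":0}
  ]
}}

```text
clock: 26.05
eef_pos: [0.6609, -0.0321, 0.0276]
tcp_rot: [2.227, 2.213, 0.003]
ft_force: [0.1, -0.2, -1.4]
finger_gap: 0.704
```

Emit:
{"name": "move_arm", "arguments": {
  "moves": [
    {"tx":0,"ty":0,"tz":0.002,"ax":0,"ay":0,"az":0},
    {"tx":0,"ty":0,"tz":0,"ax":0,"ay":0,"az":0},
    {"tx":0,"ty":0,"tz":0,"ax":0,"ay":0,"az":0}
  ]
}}

```text
clock: 26.35
eef_pos: [0.6611, -0.032, 0.026]
tcp_rot: [2.226, 2.213, 0.003]
ft_force: [-1.4, 0.7, 5.1]
finger_gap: 0.705
```

Emit:
{"name": "move_arm", "arguments": {
  "moves": [
    {"tx":0,"ty":0,"tz":0,"ax":0,"ay":0,"az":0},
    {"tx":0,"ty":0,"tz":0,"ax":0,"ay":0,"az":0},
    {"tx":0,"ty":0,"tz":0,"ax":0,"ay":0,"az":0},
    {"tx":0,"ty":0,"tz":0,"ax":0,"ay":0,"az":0},
    {"tx":0,"ty":0,"tz":-0.02,"ax":0,"ay":0,"az":0},
    {"tx":0,"ty":0,"tz":-0.04,"ax":0,"ay":0,"az":0},
    {"tx":0,"ty":0,"tz":-0.04,"ax":0,"ay":0,"az":0},
    {"tx":0,"ty":0,"tz":-0.02,"ax":0,"ay":0,"az":0}
  ],
  "gripper": 0
}}

```text
clock: 27.15
eef_pos: [0.6616, -0.0322, 0.1483]
tcp_rot: [2.225, 2.211, 0.005]
ft_force: [0.1, -1.0, 0.1]
finger_gap: 0.997
```

```bash
cat > k.py <<'E'
from m import *
k=blob('t',(0,0,0),(179,255,75),(306,158,346,194));r=cv2.minAreaRect(k);q=np.array([plane(t,*x,.016)[:2] for x in cv2.boxPoints(r)])
print('key',r,'sides',np.linalg.norm(q[1]-q[0]),np.linalg.norm(q[2]-q[1]),'c',q.mean(0),[np.degrees(np.arctan2(*(q[i+1]-q[i])[::-1])).round(1) for i in(0,1)])
b=blob('s',(0,0,0),(179,255,75),(180,220,220,255));print(tri(t,r[0],s,cen(b)))
E
python3 k.py
```

```text
key ((325.2135009765625, 176.24160766601562), (11.659976959228516, 20.245962142944336), 57.9946174621582) sides 0.05542302745658433 0.03151285115953579 c [ 0.53566238 -0.19957522] [np.float64(-58.5), np.float64(-149.4)]
(array([ 0.53657317, -0.20173517,  0.0069517 ]), np.float64(0.0011618184324140221))
```

Emit:
{"name": "move_arm", "arguments": {
  "moves": [
    {"tx":-0.0336,"ty":-0.0254,"tz":0,"ax":0,"ay":0,"az":0},
    {"tx":-0.0336,"ty":-0.0254,"tz":0,"ax":0,"ay":0,"az":0},
    {"tx":-0.0336,"ty":-0.0254,"tz":0,"ax":0,"ay":0,"az":0},
    {"tx":-0.0336,"ty":-0.0254,"tz":0,"ax":0,"ay":0,"az":0},
    {"tx":-0.0336,"ty":-0.025,"tz":0,"ax":0,"ay":0,"az":0},
    {"tx":0,"ty":0,"tz":0,"ax":0,"ay":0,"az":-7.8},
    {"tx":0,"ty":0,"tz":0,"ax":0,"ay":0,"az":-7.8},
    {"tx":0,"ty":0,"tz":0,"ax":0,"ay":0,"az":-7.8}
  ]
}}

```text
clock: 28.05
eef_pos: [0.5308, -0.1989, 0.1419]
tcp_rot: [-1.725, -2.622, -0.0]
ft_force: [0.1, 0.1, -0.0]
finger_gap: 1.002
```

Emit:
{"name": "move_arm", "arguments": {
  "moves": [
    {"tx":0,"ty":0,"tz":0.04,"ax":0,"ay":0,"az":-7.8},
    {"tx":0,"ty":0,"tz":0.04,"ax":0,"ay":0,"az":0},
    {"tx":0,"ty":0,"tz":0.02,"ax":0,"ay":0,"az":0},
    {"tx":0,"ty":0,"tz":0,"ax":0,"ay":0,"az":0},
    {"tx":0,"ty":0,"tz":0,"ax":0,"ay":0,"az":0}
  ]
}}

```text
clock: 28.55
eef_pos: [0.5315, -0.1987, 0.0432]
tcp_rot: [-1.55, -2.731, -0.0]
ft_force: [0.9, -1.1, 0.1]
finger_gap: 0.998
```

```bash
python3 -c "
from h import *
st=manip.read_state();M=R.from_rotvec(st['tcp_rot']).as_matrix();p=st['eef_pos']
print(p,'yaw',np.degrees(np.arctan2(M[1,0],M[0,0])),'z',M[:,2]);print('tool shift',(M.T@(np.array([.535,-.2005,.005])-p)).round(4))"
```

```text
[ 0.53152168 -0.19871917  0.04317764] yaw 120.83773994075773 z [-1.38028344e-03  8.82568489e-04 -9.99998658e-01]
tool shift [-0.0034  0.0021  0.0382]
```

Emit:
{"name": "move_arm", "arguments": {
  "moves": [
    {"tx":-0.003,"ty":0.002,"tz":0.02,"ax":0,"ay":0,"az":0},
    {"tx":0,"ty":0,"tz":0.015,"ax":0,"ay":0,"az":0},
    {"tx":0,"ty":0,"tz":0.005,"ax":0,"ay":0,"az":0},
    {"tx":0,"ty":0,"tz":0,"ax":0,"ay":0,"az":0},
    {"tx":0,"ty":0,"tz":0,"ax":0,"ay":0,"az":0}
  ]
}}

```text
clock: 29.05
eef_pos: [0.5357, -0.2008, 0.0045]
tcp_rot: [1.55, 2.731, -0.0]
ft_force: [0.8, 0.3, -0.3]
finger_gap: 1.001
```

Emit:
{"name": "move_arm", "arguments": {
  "moves": [
    {"tx":0,"ty":0,"tz":0,"ax":0,"ay":0,"az":0},
    {"tx":0,"ty":0,"tz":0,"ax":0,"ay":0,"az":0},
    {"tx":0,"ty":0,"tz":0,"ax":0,"ay":0,"az":0},
    {"tx":0,"ty":0,"tz":0,"ax":0,"ay":0,"az":0},
    {"tx":0,"ty":0,"tz":0,"ax":0,"ay":0,"az":0},
    {"tx":0,"ty":0,"tz":0,"ax":0,"ay":0,"az":0},
    {"tx":0,"ty":0,"tz":0,"ax":0,"ay":0,"az":0},
    {"tx":0,"ty":0,"tz":0,"ax":0,"ay":0,"az":0}
  ],
  "gripper": 1,
  "grip_force": 40
}}

```text
clock: 29.85
eef_pos: [0.5357, -0.2009, 0.0043]
tcp_rot: [1.55, 2.731, -0.0]
ft_force: [0.9, 0.4, 5.4]
finger_gap: 0.386
```

Emit:
{"name": "move_arm", "arguments": {
  "moves": [
    {"tx":0,"ty":0,"tz":-0.015,"ax":0,"ay":0,"az":0},
    {"tx":0,"ty":0,"tz":-0.03,"ax":0,"ay":0,"az":0},
    {"tx":0,"ty":0,"tz":-0.04,"ax":0,"ay":0,"az":0},
    {"tx":0,"ty":0,"tz":-0.04,"ax":0,"ay":0,"az":0},
    {"tx":0,"ty":0,"tz":-0.015,"ax":0,"ay":0,"az":0},
    {"tx":0,"ty":0,"tz":0,"ax":0,"ay":0,"az":0},
    {"tx":0,"ty":0,"tz":0,"ax":0,"ay":0,"az":0}
  ]
}}

```text
clock: 30.55
eef_pos: [0.5343, -0.2, 0.1422]
tcp_rot: [-1.549, -2.73, -0.0]
ft_force: [-0.3, 0.1, -1.1]
finger_gap: 0.386
```

Emit:
{"name": "move_arm", "arguments": {
  "moves": [
    {"tx":0.02,"ty":0.01,"tz":0,"ax":0,"ay":0,"az":0},
    {"tx":0.04,"ty":0.02,"tz":0,"ax":0,"ay":0,"az":0},
    {"tx":0.04,"ty":0.02,"tz":0,"ax":0,"ay":0,"az":0},
    {"tx":0.04,"ty":0.02,"tz":0,"ax":0,"ay":0,"az":0},
    {"tx":0.04,"ty":0.02,"tz":0,"ax":0,"ay":0,"az":0},
    {"tx":0.04,"ty":0.02,"tz":0,"ax":0,"ay":0,"az":0},
    {"tx":0.04,"ty":0.02,"tz":0,"ax":0,"ay":0,"az":0},
    {"tx":0.04,"ty":0.02,"tz":0,"ax":0,"ay":0,"az":0}
  ]
}}

```text
clock: 31.35
eef_pos: [0.5078, 0.1356, 0.1408]
tcp_rot: [-1.549, -2.728, 0.004]
ft_force: [0.3, -0.6, -1.6]
finger_gap: 0.387
```

Emit:
{"name": "move_arm", "arguments": {
  "moves": [
    {"tx":0.04,"ty":0.02,"tz":0,"ax":0,"ay":0,"az":0},
    {"tx":0.04,"ty":0.02,"tz":0,"ax":0,"ay":0,"az":0},
    {"tx":0.04,"ty":0.02,"tz":0,"ax":0,"ay":0,"az":0},
    {"tx":0.04,"ty":0.02,"tz":0,"ax":0,"ay":0,"az":0},
    {"tx":0.04,"ty":0.02,"tz":0,"ax":0,"ay":0,"az":0},
    {"tx":0.04,"ty":0.021,"tz":0,"ax":0,"ay":0,"az":0},
    {"tx":0,"ty":0,"tz":0,"ax":0,"ay":0,"az":0},
    {"tx":0,"ty":0,"tz":0,"ax":0,"ay":0,"az":0}
  ]
}}

```text
clock: 32.15
eef_pos: [0.4892, 0.4018, 0.1405]
tcp_rot: [-1.547, -2.731, 0.008]
ft_force: [1.2, -0.6, 0.2]
finger_gap: 0.381
```

```bash
python3 -c "
from h import *
s=snap('scene');cv2.imwrite('pics/g4.png',cv2.resize(s['img'][60:260,180:430],None,fx=2.8,fy=2.8,interpolation=2));st=manip.read_state();p=st['eef_pos'];M=R.from_rotvec(st['tcp_rot']).as_matrix();print(p,st['finger_gap'],M.T@(np.array([.492,.405,.0113])-p))"
```

```text
[0.48977429 0.40098632 0.14103764] 0.38407612149700654 [0.00233857 0.00459788 0.12971626]
```

View pics/g4.png

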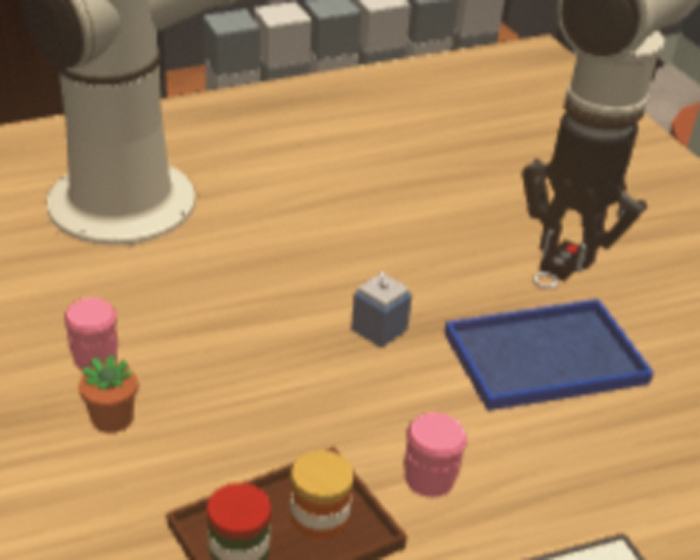

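The picture shows the key held level with buttons up at crop (565,258), above the blue tray. Both candles stand in the brown tray at (240,525) and (322,490). Lowering the key.

Emit:
{"name": "move_arm", "arguments": {
  "moves": [
    {"tx":0.002,"ty":0.004,"tz":0.03,"ax":0,"ay":0,"az":0},
    {"tx":0,"ty":0,"tz":0.04,"ax":0,"ay":0,"az":0},
    {"tx":0,"ty":0,"tz":0.03,"ax":0,"ay":0,"az":0},
    {"tx":0,"ty":0,"tz":0.02,"ax":0,"ay":0,"az":0},
    {"tx":0,"ty":0,"tz":0.007,"ax":0,"ay":0,"az":0},
    {"tx":0,"ty":0,"tz":0.003,"ax":0,"ay":0,"az":0},
    {"tx":0,"ty":0,"tz":0,"ax":0,"ay":0,"az":0},
    {"tx":0,"ty":0,"tz":0,"ax":0,"ay":0,"az":0}
  ]
}}

```text
clock: 33.0
eef_pos: [0.4947, 0.4061, 0.0154]
tcp_rot: [1.551, 2.731, 0.004]
ft_force: [0.1, -0.0, -0.4]
finger_gap: 0.386
```

Emit:
{"name": "move_arm", "arguments": {
  "moves": [
    {"tx":0,"ty":0,"tz":0.0015,"ax":0,"ay":0,"az":0},
    {"tx":0,"ty":0,"tz":0,"ax":0,"ay":0,"az":0},
    {"tx":0,"ty":0,"tz":0,"ax":0,"ay":0,"az":0}
  ]
}}

```text
clock: 33.3
eef_pos: [0.4937, 0.4059, 0.0127]
tcp_rot: [1.55, 2.732, 0.001]
ft_force: [0.1, -0.0, -0.1]
finger_gap: 0.387
```

Emit:
{"name": "move_arm", "arguments": {
  "moves": [
    {"tx":0,"ty":0,"tz":0.002,"ax":0,"ay":0,"az":0},
    {"tx":0,"ty":0,"tz":0.0012,"ax":0,"ay":0,"az":0},
    {"tx":0,"ty":0,"tz":0,"ax":0,"ay":0,"az":0},
    {"tx":0,"ty":0,"tz":0,"ax":0,"ay":0,"az":0}
  ]
}}

```text
clock: 33.7
eef_pos: [0.4935, 0.4058, 0.0093]
tcp_rot: [-1.551, -2.732, -0.0]
ft_force: [-1.5, -0.2, 2.5]
finger_gap: 0.384
```

Emit:
{"name": "move_arm", "arguments": {
  "moves": [
    {"tx":0,"ty":0,"tz":0,"ax":0,"ay":0,"az":0},
    {"tx":0,"ty":0,"tz":0,"ax":0,"ay":0,"az":0},
    {"tx":0,"ty":0,"tz":0,"ax":0,"ay":0,"az":0},
    {"tx":0,"ty":0,"tz":0,"ax":0,"ay":0,"az":0},
    {"tx":0,"ty":0,"tz":-0.02,"ax":0,"ay":0,"az":0},
    {"tx":0,"ty":0,"tz":-0.045,"ax":0,"ay":0,"az":0},
    {"tx":0,"ty":0,"tz":-0.045,"ax":0,"ay":0,"az":0},
    {"tx":0,"ty":0,"tz":-0.045,"ax":0,"ay":0,"az":0}
  ],
  "gripper": 0.3
}}

```text
clock: 34.5
eef_pos: [0.4932, 0.4056, 0.1656]
tcp_rot: [-1.551, -2.732, 0.0]
ft_force: [1.1, 0.8, -0.6]
finger_gap: 0.703
```

Emit:
{"name": "move_arm", "arguments": {
  "moves": [
    {"tx":0,"ty":0,"tz":-0.03,"ax":0,"ay":0,"az":0},
    {"tx":-0.029,"ty":-0.037,"tz":0,"ax":0,"ay":0,"az":0},
    {"tx":-0.029,"ty":-0.037,"tz":0,"ax":0,"ay":0,"az":0},
    {"tx":-0.029,"ty":-0.037,"tz":0,"ax":0,"ay":0,"az":0},
    {"tx":-0.029,"ty":-0.037,"tz":0,"ax":0,"ay":0,"az":0},
    {"tx":-0.029,"ty":-0.037,"tz":0,"ax":0,"ay":0,"az":0},
    {"tx":-0.029,"ty":-0.037,"tz":0,"ax":0,"ay":0,"az":0},
    {"tx":-0.029,"ty":-0.037,"tz":0,"ax":0,"ay":0,"az":0}
  ]
}}

```text
clock: 35.3
eef_pos: [0.3743, 0.0974, 0.1941]
tcp_rot: [1.549, 2.732, 0.0]
ft_force: [1.2, -1.8, 0.4]
finger_gap: 0.702
```

Emit:
{"name": "move_arm", "arguments": {
  "moves": [
    {"tx":0,"ty":0,"tz":0,"ax":0,"ay":0,"az":0},
    {"tx":0,"ty":0,"tz":0,"ax":0,"ay":0,"az":0},
    {"tx":0,"ty":0,"tz":0,"ax":0,"ay":0,"az":0},
    {"tx":0,"ty":0,"tz":0,"ax":0,"ay":0,"az":0}
  ]
}}

```text
clock: 35.7
eef_pos: [0.3755, 0.0996, 0.1942]
tcp_rot: [-1.548, -2.734, -0.0]
ft_force: [0.3, -0.3, 0.4]
finger_gap: 0.698
```

```bash
python3 -c "
from h import *
s=snap('scene');t=snap('top');a=cv2.resize(s['img'][130:280,70:420],None,fx=2.1,fy=2.1,interpolation=2);b=cv2.resize(t['img'][95:230,50:450],None,fx=1.8375,fy=1.8375,interpolation=2)
n=min(a.shape[1],b.shape[1]);cv2.imwrite('pics/g5.png',np.vstack([a[:,:n],b[:,:n]]))"
```

```text
(no output)
```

View pics/g5.png

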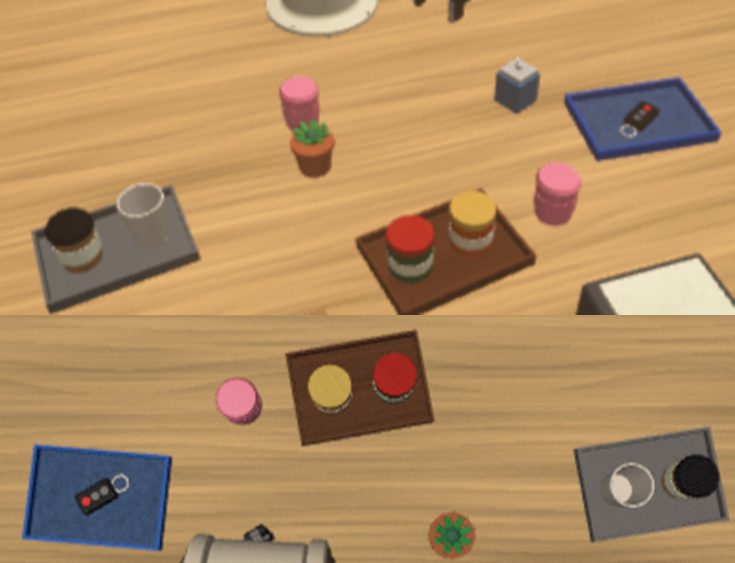

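The last picture shows both cups in the grey tray, both candles in the brown tray, and the key flat with buttons up in the blue tray at scene-crop (640,118). The plant, sugar jar and pink cups have not moved. Handing in.

```bash
python3 -c "
from workcell import manip
print(manip.hand_in())"
```

```text
the job is handed in; nothing more can be done
None
```

The table is tidied and the job is handed in, at about 36 s of the 128 s allowed.

- **Placed, in this order:** the paper cup and white cup stand upright in the grey tray, and the amber and green candles stand upright in the wooden tray. The key lies flat, buttons up, in the blue tray.
- **Floor contact:** each item was lowered until the wrist force rose, 2.5–6 N. In every case contact came 5 mm above the table grasp height, which matches the tray floors.
- **Last pictures (both cameras):** everything is inside its tray. The plant, sugar jar and pink look-alikes look unmoved, and the arm is clear of everything.
- **Disagreements:** triangulated lid and rim heights read about 2–7 mm below the text. The trays' long sides came out up to 8 mm too long, so I aimed positions from the top view instead. I took tray height from the text and confirmed it by floor contact, not by a two-view measurement. No check failed.

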